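# Load tip-up test plates onto a firing carrier and set its end stop

### The arm

A 7-joint arm with a two-finger parallel gripper is mounted at the origin on a cart in front of the work surface, level with it; the furniture and walls round the work are solid. World frame = base frame: x ahead of the robot, y to its left, z up, the work surface at z = 0. Lengths are in m, angles in rad, forces in N, time in s.
With the tool pointing down it reaches from about 0.35 to 0.9 m from the base axis. Payload 8.1 kg.
Tool frame: the origin (TCP) lies between the finger pads; the fingertips stand 14 mm ahead of it and the grasp point (between the pads) lies 5 mm behind it (bot.tip_extent is the distance from the TCP to the fingertips, in m); z points along the fingers, y is the line along which they close (so a half turn about z gives the same grasp; the last joint's range is limited). The gripper opens to 85 mm and grips with 20 to 120 N. Pads are 22 mm wide; open, the fingers measure 114 mm over their backs; the gripper's body (76 mm by 85 mm) begins 54 mm behind the grasp point. The pads swing forward as they close: fully open they stand 13 mm farther back than shut.
Start: joints at [-1.219, 0.434, 0.025, 1.573, -0.012, 1.134, -0.075], TCP at [0.275, 0.561, 0.245] pointing down, gripper open.
Joint ranges: [-2.62, 2.62], [-0.44, 2.09], [-1.27, 1.32], [0.08, 2.57], [-1.32, 4.46], [0.12, 2], [-2.74, 2.74]. Speed limits (rad/s): [2.22, 2.22, 3.01, 3.01, 3.14, 3.14, 3.14].

### API

Orientations are given as a unit quaternion [w, x, y, z].
In Python, from plant import bot gives the robot as it stands. Calls block until the motion is done:
- bot.movep(position, orientation): joint-space move of the TCP to a pose.
- bot.move_l(position, rotation=None, max_speed=0.15): straight line of the TCP; rotation=None keeps the orientation; max_speed is the mean speed in m/s.
- bot.goto_joints(angles): joint-space move.
- bot.set_gripper(opening): finger opening in m; the grip force is fixed at half the most; returns when the fingers have stopped.
- bot.wait(seconds).
- bot.ik(position, orientation): joint angles nearest the present ones, or None.
- bot.get_state(): the state.
- bot.read_camera(name): name is "scene" or "top" or "wrist"; returns the picture (480x640x3 uint8, red, green, blue); there is no depth.
- bot.camera_params(name): a dict with "fx", "fy", "cx", "cy" (pixels), "distortion" ([k1, k2, p1, p2, k3] as OpenCV has them; the pictures are not rectified), "xyz" and "rotation" of the camera in the world. Camera axes: x right, y up, looking along -z (the intrinsics and any distortion apply to the point x, -y, -z); pixel columns grow to the right and rows downward; lengths in m; the calibration is good to about 2 mm. A picture is of the moment at which its call begins: read the wrist's pose just before it. camera_params takes no time and is no camera call; for the wrist camera it gives the pose at the moment of the call.
A pose or a line that the arm cannot do raises bot.MotionError and nothing moves.
- bot.job_done(): hands the job in; it is judged then, once.
Trained networks look in the newest picture that a camera, given by its name, has taken for a name from the list of things; names that differ only in an ending like _2 or _b are one class to them, and where a whole thing is asked for, a point or a joint stands for the part that bears it (a point fixed in the world has none). Each returns a list of dicts, best first, with "score" (0 to 1); they miss things now and then, are a little off and sometimes report something else, mostly with a low value. They report only what shows in the picture. A call takes as long as a camera call. They do not tell look-alikes from the thing itself.
- bot.spot_in(camera, thing): "at" ([column, row] as shares, 0 to 1, of the picture: columns of its width, rows of its height, amid what is visible of it).
- bot.cut_out(camera, thing): "mask" (480x640 bool, what is visible of it) and "at" ([column, row] as shares, 0 to 1, of the picture: columns of its width, rows of its height, amid what is visible of it).
The state is a dict: "time": time; "joint_pos": joint angles; "dq": joint speeds; "tau": joint torques, N m; "position": TCP position; "eef_rot": TCP orientation; "wrist_force": force on the tool from outside, world axes, zero at the start; "wrist_torque": the same for the moment, N m; "finger_gap": finger opening in m; "finger_force": force on a finger pad.
Only numpy, scipy, OpenCV 4.12 (cv2) and the standard library are available. Lean on these libraries where they do the work, as an engineer would, in place of code of your own. Each camera call takes 0.05 s, during which the arm holds its last target. There are 200 camera calls.

### The job

Thin metal test plates lie flush in the wells of a tip-up tray: press the end at the open front so that the rocker tips the other end up, lift each plate out and lay it flat across the two rails of the firing carrier, one to a bay and centred. Only when all are loaded, turn the knob in small turns until the end stop's pointer lines up with the index tab. Press the rockers flat again, and leave the things around alone.

Things in the scene. Friction and masses are not known exactly. Their poses are not given: they have to be found in the camera images.
- tray: Fixed grey tip-up tray, 118 x 174 mm, deck 30 mm above the bench. Origin on the bench below the middle rocker's hinge; x from open front (-50 mm) to closed back (68 mm), y along the row, z up. Three wells 38 mm wide at y = 56, 0, -56 mm (tip_1, tip_2, tip_3), from the front edge to x = 48 mm, floor 4 mm above the bench. What presses at the front must be under 36 mm wide across the well.
- tip_1 (a joint): Rocker of the well at y = 56 mm, rad: 0 flat, 0.5 tipped: front end down, back end up (stop). Black pad 50 x 22 mm, hinged across the well at tray x = 0, z = 24 mm; flat, its top is at z = 26 mm. Lip 2.5 mm high at its front end (x = -27 mm), ears beside the plate at x = -8 to 8 mm. Stays where it is left (friction hinge).
- tip_2 (a joint): Rocker of the middle well, like tip_1. About 2 to 3 N pressed 18 mm in front of the hinge tips it with its plate; emptied, pressing its raised back part (14 mm behind the hinge) down level with z = 26 mm makes it flat again.
- tip_3 (a joint): Rocker of the well at y = -56 mm, like tip_1. Tipped fully, a point of the plate d behind the hinge stands 0.48 d higher than when flat: the plate's back end is about 20 mm above the deck, overhangs the pad by 20 mm, and can be pinched by its long edges from above or square to the tilted plate.
- plate_1: Loose steel test plate 70 x 30 x 4 mm (x, y, z), about 60 g, at the start in the well of tip_1 (may be absent). Origin at its middle; x along its length, z its thickness. In its well it lies on the pad, centre at tray x = 10 mm, top flush with the deck, gaps of 4 mm at its sides and 3 mm at its back. Plates are alike; any bay, either way round or up.
- plate_2: Like plate_1, at the start in the middle well, tip_2 (may be absent).
- plate_3: Like plate_1, at the start in the well of tip_3 (may be absent).
- carrier: Fixed firing carrier, base 100 x 304 x 6 mm. Origin on the bench below the middle bay; x to its back, y along its rails. Rails at x = -10, 10 mm, 6 mm wide, tops at z = 30 mm. Bays at y = 64, 0, -64 mm between pins (8 mm high on the rails, y = 96, 32, -32, -96 mm); thin end posts at x = -44, 44 mm, 42 mm high, at each bay. Plates lie along x. End stop, a bar 44 mm high at y = -122 mm, moves to +y, never into a bay.
- knob (a joint): Knob of the carrier, rad, 0 at the start, up to 6; it grows as the knob is turned clockwise seen from above, and moves the end stop 4 mm along the carrier's +y per rad. It stays where it is left.
- knob_grip (a point): Point on the knob's vertical axis (carrier x = 0, y = -168 mm) at the height to grip its bar, 43 mm above the bench. The bar is 42 x 14 mm; its top is 50 mm, the disc under it 20 mm above the bench. Its x axis runs along the bar and turns with the knob; the bar lies along the carrier's x when the knob reads 0.
- pointer_tip (a point): Tip of the small black pointer blade (2.4 mm thick) on the end stop, at the carrier's front side, 10 mm above the bench; it moves along the carrier's y with the stop.
- index_mark (a point): Black blade (2.4 mm thick) of the fixed aluminium index tab (10 x 14 mm) on the carrier's front edge; axes parallel to the carrier's. The pointer is aligned when it has the same place along the carrier's y (6 to 13 mm further on than at the start); it stays 2 mm apart from it in x.
- dropper_bottle: Bystander: small white dropper bottle, 36 x 100 mm, behind the work. Origin at the centre of its foot.
- model_lower: Bystander: white plaster jaw model, 67 x 66 x 28 mm, near the bench's front edge. Origin at the centre of its underside.
- model_green: Bystander: green plaster jaw model, 64 x 63 x 26 mm, at the right front. Origin at the centre of its underside.
There are look-alikes about, which are no part of the job. Leave any turquoise look-alike of the plate_3 alone.

How it is judged:
On the way, in this order (a step that is already met when the one before it is completed fails the run):
1. every plate lies flat across both rails of the carrier, one to a bay (x of plate_1 in the frame of carrier between -0.01 and 0.01 m and y of plate_1 in the frame of carrier between -0.09 and 0.09 m and z of plate_1 in the frame of carrier between 0.03 and 0.034 m and angle between the z axis of each of plate_1, plate_2, plate_3 and the z axis of carrier, either way round below 0.08 rad and angle between the x axis of each of plate_1, plate_2, plate_3 and the x axis of carrier, either way round below 0.25 rad and x of plate_2 in the frame of carrier between -0.01 and 0.01 m and y of plate_2 in the frame of carrier between -0.09 and 0.09 m and z of plate_2 in the frame of carrier between 0.03 and 0.034 m and x of plate_3 in the frame of carrier between -0.01 and 0.01 m and y of plate_3 in the frame of carrier between -0.09 and 0.09 m and z of plate_3 in the frame of carrier between 0.03 and 0.034 m), for 0.2 s.
2. then the pointer is lined up with the index tab (y of pointer_tip in the frame of index_mark between -0.002 and 0.002 m), for 0.2 s.
At the end, for the whole second after the job is handed in: Every plate present rests flat (5 degrees) on the rail tops, one to a bay, centred within 10 mm between the rails and square to them within 14 degrees; the pointer is within 2 mm of the index tab along the carrier; all rockers are flat (below 0.1 rad); all is at rest (all of step 1 and all of step 2 and value of joint each of tip_1, tip_2, tip_3 below 0.1 rad and linear speed of each of plate_1, plate_2, plate_3 below 0.02 m/s); the robot touches nothing.
It fails at once if a bystander was shifted by more than 30 mm (distance of any of dropper_bottle, model_lower, model_green from where it was at the start of the episode above 0.03 m).
Of plate_1, plate_2, plate_3 only 2 to 3 are there at a start; the rules pass over those that are not, and their reading is None.
At some moment in a run one of plate_1, plate_2, plate_3 may be knocked a few centimetres aside while the robot is not near it.
Once in a run the grip may slacken for a moment while it holds something.
It also fails if it takes over 210 s, if anything falls off the work surface, if the arm or the gripper's body presses on something with over 40 N, if the wrist force passes 120 N, or if a joint passes its speed limit or range.

## Working session

There is one attempt and no reset: what is moved stays moved. The work goes in short steps, each a Python script; the robot and the scene stay as the last script left them, time stands still between calls to the robot, and variables do not carry over. Pictures are saved under pics/ and viewed, at most 14 in all, crops included, and the job is handed in when it is done.

```bash
ls; mkdir -p pics; python3 - <<'E'
from plant import bot
import cv2,numpy as np
for c in ["scene","top"]:
    im=bot.read_camera(c); cv2.imwrite(f"pics/{c}0.png",im[...,::-1]); print(c,bot.camera_params(c))
    for t in ["tray","tip_1","plate_1","carrier","knob","knob_grip","pointer_tip","index_mark","dropper_bottle","model_lower","model_green"]:
        print(t,[(round(d['score'],2),np.round([d['at'][0]*640,d['at'][1]*480]).tolist()) for d in bot.spot_in(c,t)])
print(bot.camera_params("wrist")); s=bot.get_state(); print(s["position"],s["eef_rot"],s["time"])
E
```

```text
pics
scene {'fx': 590.5994851342215, 'fy': 590.5994851342215, 'cx': 325.921570013548, 'cy': 227.12928468884877, 'distortion': array([-0.15546093,  0.        ,  0.        ,  0.        ,  0.        ]), 'xyz': array([-0.28921199,  0.70046243,  0.64529079]), 'rotation': array([-0.35441052, -0.21279185,  0.4709357 ,  0.77931533])}
tray [(0.56, [221.0, 305.0]), (0.31, [479.0, 222.0])]
tip_1 [(0.54, [217.0, 318.0]), (0.53, [237.0, 301.0]), (0.52, [349.0, 296.0]), (0.48, [244.0, 282.0]), (0.18, [373.0, 232.0])]
plate_1 [(0.98, [225.0, 295.0]), (0.94, [204.0, 308.0]), (0.78, [240.0, 280.0]), (0.57, [290.0, 271.0])]
carrier [(0.59, [371.0, 233.0])]
knob [(0.78, [408.0, 212.0])]
knob_grip [(0.69, [411.0, 206.0])]
pointer_tip [(0.59, [398.0, 211.0])]
index_mark []
dropper_bottle [(0.66, [220.0, 304.0])]
model_lower [(0.82, [345.0, 296.0])]
model_green [(0.87, [479.0, 221.0])]
top {'fx': 512.732684924033, 'fy': 512.732684924033, 'cx': 313.93585070330425, 'cy': 246.33476872706566, 'distortion': array([-0.01326221,  0.        ,  0.        ,  0.        ,  0.        ]), 'xyz': array([ 0.31458433, -0.
[... 267 characters left out ...]
rier [(0.8, [367.0, 246.0]), (0.41, [209.0, 243.0])]
knob [(0.59, [424.0, 246.0])]
knob_grip [(0.63, [424.0, 246.0])]
pointer_tip [(0.68, [405.0, 245.0])]
index_mark []
dropper_bottle [(0.55, [267.0, 189.0])]
model_lower [(0.63, [270.0, 316.0])]
model_green [(0.89, [476.0, 299.0])]
{'fx': 420.40499935030533, 'fy': 420.40499935030533, 'cx': 321.41832074240057, 'cy': 239.8355500497447, 'distortion': array([-0.07448656,  0.        ,  0.        ,  0.        ,  0.        ]), 'xyz': array([0.20056981, 0.59605282, 0.37513009]), 'rotation': array([ 0.83650439, -0.13897861, -0.08671336,  0.52290166])}
[0.27456663 0.56147146 0.24532276] [1.54256232e-05 2.25463650e-01 9.74251580e-01 2.43846488e-05] 1.2
```

View pics/top0.png

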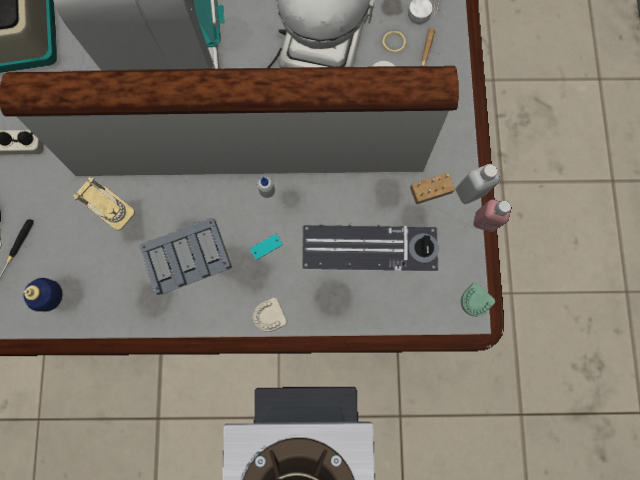

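View pics/scene0.png

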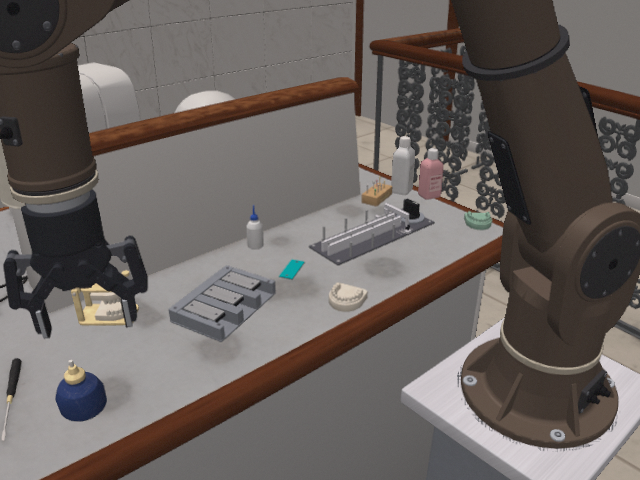

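Top view: the tray is at px (187,256) with three plates at (160,262), (185,254) and (209,246). The carrier is at (370,248) and the knob at (424,246). The turquoise decoy is at (266,246). Next I'll take close wrist views.

```bash
cat > h.py <<'E'
from plant import bot
import cv2,numpy as np
from scipy.spatial.transform import Rotation as R
from scipy.optimize import least_squares
def q2R(q): return R.from_quat([q[1],q[2],q[3],q[0]])
def R2q(r): q=r.as_quat(); return np.array([q[3],q[0],q[1],q[2]])
def down(yaw):  # tool z down; tool y (closing) along world direction yaw+90deg, tool x along yaw
    c,s=np.cos(yaw),np.sin(yaw)
    return R.from_matrix(np.array([[c,s,0],[s,-c,0],[0,0,-1]]))
def unproj(cam,px,z):
    px=np.array(px,float).reshape(-1,1,2)
    K=np.array([[cam["fx"],0,cam["cx"]],[0,cam["fy"],cam["cy"]],[0,0,1]])
    n=cv2.undistortPoints(px,K,cam["distortion"])[:,0]
    d=q2R(cam["rotation"]).apply(np.c_[n[:,0],-n[:,1],-np.ones(len(n))])
    return cam["xyz"]+d*((z-cam["xyz"][2])/d[:,2])[:,None]
def proj(cam,P):
    p=q2R(cam["rotation"]).inv().apply(np.atleast_2d(P)-cam["xyz"])*[1,-1,-1]
    K=np.array([[cam["fx"],0,cam["cx"]],[0,cam["fy"],cam["cy"]],[0,0,1]])
    return cv2.projectPoints(p,np.zeros(3),np.zeros(3),K,cam["distortion"])[0][:,0]
def shot(c,name=None):
    cam=bot.camera_params(c); im=bot.read_camera(c)
    if name: cv2.imwrite(f"pics/{name}.png",im[...,::-1])
    return cam,im
E
python3 - <<'E'
from h import *
s=bot.get_state(); w=bot.camera_params("wrist"); Rt=q2R(s["eef_rot"])
print("cam in tcp",Rt.inv().apply(w["xyz"]-s["position"]),"look",Rt.inv().apply(q2R(w["rotation"]).apply([0,0,-1])),"up",Rt.inv().apply(q2R(w["rotation"]).apply([0,1,0])))
cam,im=shot("top")
print(unproj(cam,[[160,262],[182,252],[209,246]],.03))
for t,z in [("tray",.03),("carrier",.006),("knob",.02)]:
    for m in bot.cut_out("top",t)[:1]:
        k=m["mask"].astype(np.uint8); b=cv2.boxPoints(cv2.minAreaRect(cv2.findNonZero(k)))
        P=unproj(cam,b,z)[:,:2]; print(t,m["score"],P.round(3).tolist(),P.mean(0),np.linalg.norm(P[1]-P[0]),np.linalg.norm(P[2]-P[1]))
for n in ["dropper_bottle","model_lower","model_green"]:
    d=bot.spot_in("top",n); print(n,unproj(cam,np.array(d[0]["at"])*[640,480],.02) if d else None)
E
```

```text
cam in tcp [ 0.08166342 -0.0014354  -0.12980896] look [-3.23179581e-01  1.25209991e-04  9.46337647e-01] up [ 0.9463367  -0.00137694  0.32317944]
[[0.49697754 0.30054803 0.03      ]
 [0.51883625 0.25280519 0.03      ]
 [0.53168056 0.1934057  0.03      ]]
tray 0.72 [[0.535, 0.354], [0.598, 0.187], [0.484, 0.142], [0.423, 0.306]] [0.50972271 0.24733402] 0.1782703260775305 0.12257464469147666
carrier 0.57 [[0.483, -0.011], [0.587, -0.013], [0.578, -0.321], [0.475, -0.313]] [ 0.53084517 -0.16434515] 0.10367060860445358 0.30769715062865105
knob 0.63 [[0.539, -0.255], [0.557, -0.294], [0.517, -0.311], [0.499, -0.273]] [ 0.52797209 -0.28309597] 0.0428233333145844 0.04389364563289701
dropper_bottle [[0.66932426 0.07011957 0.02      ]]
model_lower [[0.37217714 0.05670811 0.02      ]]
model_green [[ 0.40780871 -0.39314495  0.02      ]]
```

```bash
python3 - <<'E'
from h import *
for n,c,yaw in [("tray",[.51,.247],.36),("car",[.53,-.12],-.02),("knob",[.528,-.283],-.02)]:
  for k in (-np.pi/2,0,np.pi/2,np.pi):
    for z in (.05,.25):
      q=bot.ik([*c,z],R2q(down(yaw+k))); print(n,round(k,1),z,None if q is None else np.round(q,2))
E
```

```text
tray -1.6 0.05 [-0.25  0.61 -0.41  1.88  0.36  0.72  2.63]
tray -1.6 0.25 [ 0.17  0.55 -1.06  1.65  0.5   1.24  2.5 ]
tray 0 0.05 [-0.89  0.62  0.5   1.94 -0.45  0.69 -1.33]
tray 0 0.25 [-1.    0.37  0.62  1.75 -0.24  1.1  -1.51]
tray 1.6 0.05 [-0.7   0.58  0.22  1.92 -0.2   0.66  0.  ]
tray 1.6 0.25 [-0.78  0.34  0.31  1.73 -0.11  1.09 -0.07]
tray 3.1 0.05 [-0.5   0.58 -0.06  1.91  0.06  0.66  1.33]
tray 3.1 0.25 [-0.54  0.34 -0.01  1.71  0.    1.09  1.38]
car -1.6 0.05 [-0.59  0.87  1.14  2.02 -1.    0.97 -2.07]
car -1.6 0.25 [-0.67  0.48  1.16  1.82 -0.49  1.16 -2.51]
car 0 0.05 [-0.32  0.62  0.64  2.01 -0.57  0.69 -0.91]
car 0 0.25 [-0.59  0.42  1.    1.82 -0.39  1.12 -1.04]
car 1.6 0.05 [-0.22  0.59  0.48  2.   -0.44  0.66  0.53]
car 1.6 0.25 [-0.44  0.35  0.76  1.81 -0.27  1.09  0.4 ]
car 3.1 0.05 [-0.09  0.56  0.3   1.99 -0.27  0.63  1.93]
car 3.1 0.25 [-0.36  0.33  0.64  1.8  -0.22  1.08  1.91]
knob -1.6 0.05 [-0.27  0.93  1.14  1.88 -1.    1.04 -1.85]
knob -1.6 0.25 [-0.31  0.6   1.16  1.69 -0.58  1.24 -2.19]
knob 0 0.05 [-0.12  0.75  0.81  1.87 -0.73  0.84 -0.52]
knob 0 0.25 [-0.26  0.54  1.03  1.69 -0.5   1.2  -0.7 ]
knob 1.6 0.05 [-0.13  0.76  0.83  1.87 -0.74  0.85  1.06]
knob 1.6 0.25 [-0.29  0.58  1.1   1.69 -0.54  1.22  0.92]
knob 3.1 0.05 [ 0.15  0.64  0.37  1.85 -0.33  0.72  2.26]
knob 3.1 0.25 [-0.18  0.49  0.88  1.68 -0.4   1.17  2.35]
```

```bash
python3 - <<'E'
from h import *
def go(c,yaw,z,name):
    # aim picture centre at c (tool back-offset)
    off=0.082-0.3415*(z+.13-.02); p=np.array(c)-off*np.array([np.cos(yaw),np.sin(yaw)])
    for k in (np.pi,0):
        y=yaw+k; p=np.array(c)-off*np.array([np.cos(y),np.sin(y)])
        try: bot.movep([*p,z],R2q(down(y))); break
        except bot.MotionError as e: print(e)
    print(name,k,bot.get_state()["position"],bot.get_state()["time"]); bot.wait(.2)
    cam,im=shot("wrist",name); np.save(name+".npy",[cam],allow_pickle=True)
    for t in ["plate_1","tip_1","pointer_tip","index_mark","knob_grip","knob"]:
        print(t,[(round(d['score'],2),np.round([d['at'][0]*640,d['at'][1]*480]).tolist()) for d in bot.spot_in("wrist",t)])
go([.51,.247],.36,.2,"wtray")
go([.53,-.16],-.02,.25,"wcar")
E
```

```text
wtray 3.141592653589793 [0.48740067 0.23980549 0.20016909] 3.0
plate_1 [(0.78, [320.0, 252.0]), (0.76, [107.0, 190.0]), (0.69, [247.0, 248.0]), (0.61, [393.0, 247.0])]
tip_1 [(0.88, [397.0, 207.0]), (0.77, [319.0, 206.0]), (0.7, [248.0, 203.0])]
pointer_tip []
index_mark []
knob_grip []
knob []
wcar 3.141592653589793 [ 0.48956307 -0.15748957  0.24973689] 5.0333
plate_1 [(0.65, [559.0, 236.0])]
tip_1 []
pointer_tip [(0.62, [229.0, 248.0])]
index_mark [(0.45, [244.0, 185.0])]
knob_grip [(0.88, [185.0, 242.0])]
knob [(0.85, [180.0, 242.0]), (0.71, [315.0, 237.0])]
```

View pics/wtray.png

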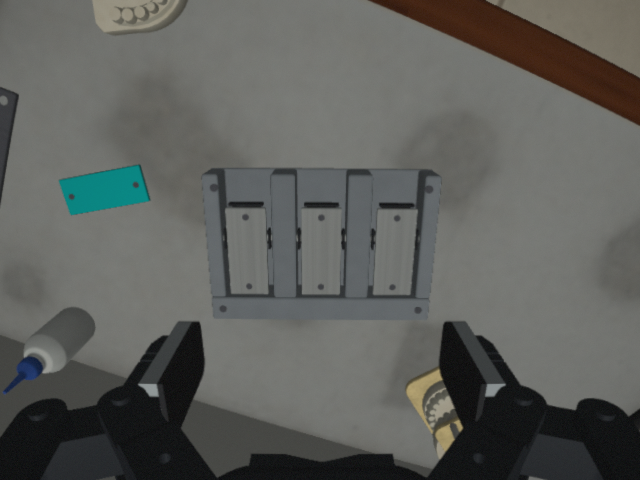

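View pics/wcar.png

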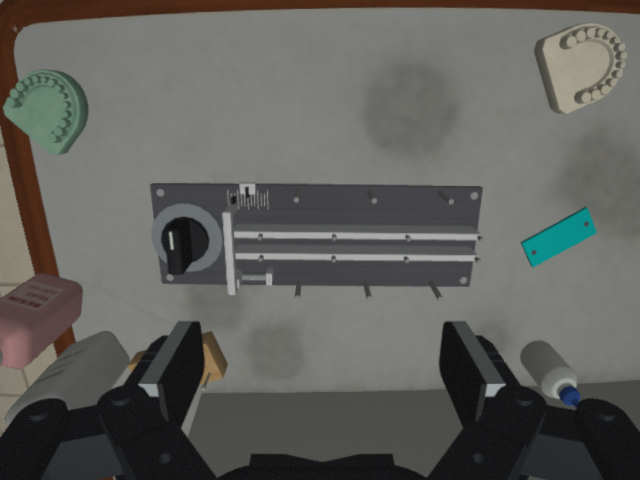

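The wrist views show the tray's open front facing the robot (image top), with plates at (246,250), (320,251) and (396,250). The carrier rail pins are near rows 236 and 258, the knob bar is at (178,245), the pointer at about (234,199) and the index tab at (247,190). I'll fit both poses and overlay them to check.

```bash
cat > fit.py <<'E'
from h import *
def T(p,P): c,s=np.cos(p[2]),np.sin(p[2]); P=np.atleast_2d(P); return np.c_[p[0]+c*P[:,0]-s*P[:,1],p[1]+s*P[:,0]+c*P[:,1],P[:,2]]
def fit(cam,P,px,p0):
    r=least_squares(lambda p:(proj(cam,T(p,P))-px).ravel(),p0,loss="soft_l1"); return r.x,np.abs(r.fun).reshape(-1,2).max(1)
E
python3 - <<'E'
from fit import *
cam=np.load("wtray.npy",allow_pickle=True)[0]
P=[];px=[]
for y,q in [(56,[(376,208),(415,208),(412,294),(376,294)]),(0,[(302,208),(341,208),(342,295),(302,295)]),(-56,[(225,208),(264,208),(268,294),(229,294)])]:
    P+=[[-25,y-15,30],[-25,y+15,30],[45,y+15,30],[45,y-15,30]]; px+=q
P+=[[-50,-87,30],[-50,87,30],[68,87,30],[68,-87,30]]; px+=[(204,170),(440,170),(428,319),(213,319)]
P=np.array(P)/1e3; px=np.array(px,float)
t,e=fit(cam,P,px,[.5,.247,.36]); print("tray",t,e.round(1))
im=cv2.imread("pics/wtray.png")
for u in proj(cam,T(t,P)): cv2.drawMarker(im,tuple(np.int32(u.round())),(0,0,255),0,5)
a=cv2.resize(im[150:340,190:450],None,fx=2.4,fy=2.4,interpolation=2)
cam2=np.load("wcar.npy",allow_pickle=True)[0]
Q=np.array([[x,y,38] for x in (-10,10) for y in(-96,-32,32,96)])/1e3
qx=np.array([(261,236),(334,236),(407,237),(479,238),(261,258),(334,258),(407,259),(478,259)],float)
c,e=fit(cam2,Q,qx,[.53,-.12,-.02]); print("car",c,e.round(1))
kg=T(c,[[0,-.168,.043],[0,-.168,.02]]); print("knob",kg,proj(cam2,kg))
im=cv2.imread("pics/wcar.png")
for u in proj(cam2,np.r_[T(c,Q),kg,T(c,np.array([[-50,112,6],[50,112,6],[-50,-192,6],[50,-192,6],[-44,0,42],[44,0,42]])/1e3)]): cv2.drawMarker(im,tuple(np.int32(u.round())),(0,0,255),0,5)
b=cv2.resize(im[170:310,140:490],None,fx=2.2,fy=2.2,interpolation=2)[:,:624]
v=np.vstack([a[:290,:624],b]); cv2.imwrite("pics/ov.png",v[:600])
pi=unproj(cam2,[(234,199),(248,192)],.010); print(pi); ca=np.array([-np.sin(c[2]),np.cos(c[2])]); print("dy",(pi[1]-pi[0])[:2]@ca)
np.save("poses.npy",[t,c])
E
```

```text
tray [0.50626141 0.24403963 0.36355103] [0.4 2.  1.5 3.3 1.7 0.2 2.2 1.  0.5 1.  0.9 2.2 4.5 4.3 0.2 0.8]
car [ 0.53144073 -0.11800779 -0.02452291] [1.7 0.5 1.4 2.5 0.8 0.4 0.3 0.6]
knob [[ 0.5273213  -0.28595728  0.043     ]
 [ 0.5273213  -0.28595728  0.02      ]] [[175.65317103 248.20080274]
 [183.8704799  239.58377797]]
[[ 0.49279154 -0.23897471  0.01      ]
 [ 0.48661121 -0.22582475  0.01      ]]
dy 0.012994461977597353
```

View pics/ov.png

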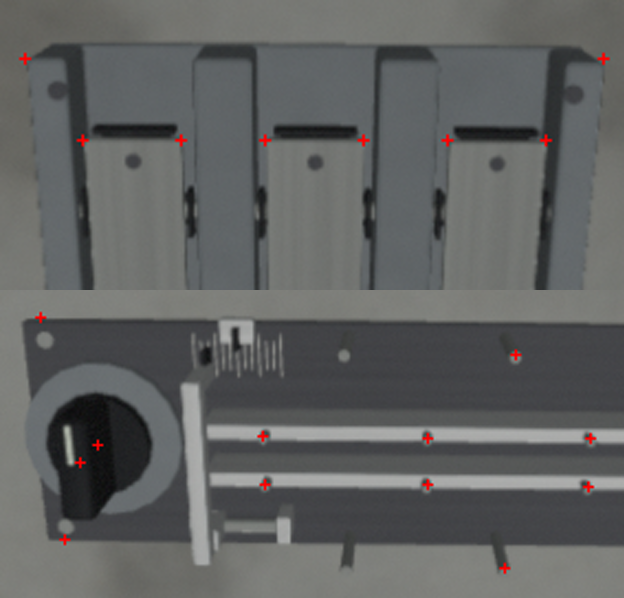

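```bash
cat > act.py <<'E'
from fit import *
t,c=np.load("poses.npy")
WY={1:.056,2:0.,3:-.056}
def f(): s=bot.get_state(); return np.array(s["wrist_force"])
def tip(n,xc=-.029,lo=.0145,fmax=9):
    bot.set_gripper(0)
    p=T(t,[[xc,WY[n],0]])[0]; q=R2q(down(t[2]+np.pi/2))
    bot.movep([*p[:2],.09],q); bot.move_l([*p[:2],.034+.014]); bot.wait(.2); f0=f(); z=.032
    while z>lo:
        bot.move_l([*p[:2],z+.014],max_speed=.02); bot.wait(.05); d=f()-f0; s=bot.get_state()["position"][2]-.014
        if abs(d[2])>fmax: break
        z-=.001
    print("tip",n,"z",round(z,4),round(s,4),"F",d.round(1)); bot.move_l([*p[:2],.12])
def flat(n):
    bot.set_gripper(0)
    p=T(t,[[.014,WY[n],0]])[0]; q=R2q(down(t[2]+np.pi/2))
    bot.movep([*p[:2],.10],q); f0=f(); z=.044
    bot.move_l([*p[:2],z+.014])
    while z>.0255:
        z-=.001; bot.move_l([*p[:2],z+.014],max_speed=.03); d=f()-f0
        if abs(d[2])>12: break
    bot.wait(.1); print("flat",n,"z",round(z,4),bot.get_state()["position"][2]-.014,"F",d.round(1)); bot.move_l([*p[:2],.12])
A=.5; D=.037; G=.006
def tiltR(a): # tool square to plate tilted by a, in tray frame yaw
    return R.from_euler("z",t[2])*R.from_matrix(np.array([[-np.cos(a),0,np.sin(a)],[0,1,0],[-np.sin(a),0,-np.cos(a)]]))
def grasp_pose(n,back=0.):
    # plate mid-thickness point at d=D: hinge + D*e + 4mm*n ; TCP G back along n
    e=np.array([np.cos(A),0,np.sin(A)]); nn=np.array([-np.sin(A),0,np.cos(A)])
    P=np.array([0,WY[n],.024])+D*e+(.004+G+back)*nn
    return T(t,P)[0],R2q(tiltR(A))
E
python3 - <<'E'
from act import *
r=tiltR(.5); print(r.as_matrix().round(2), np.linalg.det(r.as_matrix()))
for n in WY: print(grasp_pose(n), bot.ik(*grasp_pose(n)) is not None)
tip(1)
off=0.082-0.3415*.31; y=t[2]+np.pi; m=T(t,[[.01,0,0]])[0]
bot.movep([m[0]-off*np.cos(y),m[1]-off*np.sin(y),.2],R2q(down(y))); bot.wait(.2)
cam,im=shot("wrist","w1"); np.save("w1.npy",[cam],allow_pickle=True); print(bot.get_state()["time"])
cv2.imwrite("pics/w1c.png",cv2.resize(im[130:350,190:470,::-1],None,fx=2,fy=2))
E
```

```text
[[-0.82 -0.36  0.45]
 [-0.31  0.93  0.17]
 [-0.48  0.   -0.88]] 1.0000000000000007
(array([0.51221544, 0.30622103, 0.05051457]), array([ 0.2433278 , -0.17515623,  0.95294888,  0.04472473])) True
(array([0.53212879, 0.25388119, 0.05051457]), array([ 0.2433278 , -0.17515623,  0.95294888,  0.04472473])) True
(array([0.55204213, 0.20154135, 0.05051457]), array([ 0.2433278 , -0.17515623,  0.95294888,  0.04472473])) True
tip 1 z 0.017 0.0176 F [-2.4 -2.3 10. ]
15.8333
```

View pics/w1c.png

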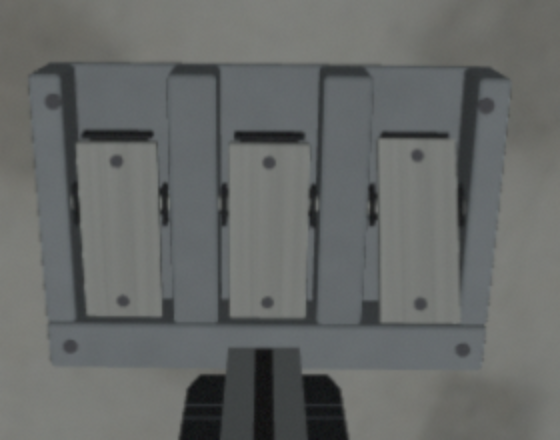

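Plate 1 (right) is tipped up, and its crop corners are about (379,139), (449,137), (461,322) and (384,322). I'll fit the tilt angle and then grasp.

```bash
cat >> act.py <<'E'
def fit_tilt(cam,px,n):
    def P(v):
        a,s,dy,ro=v; e=np.array([np.cos(a),0,np.sin(a)]); nn=np.array([-np.sin(a),0,np.cos(a)]); b=np.array([0,1.,0])
        return T(t,np.array([np.array([0,WY[n]+dy,.024])+(.010+s)*e+.006*nn+u*(e*np.cos(ro)+b*np.sin(ro))+w*(b*np.cos(ro)-e*np.sin(ro)) for u,w in [(-.035,-.015),(-.035,.015),(.035,.015),(.035,-.015)]]))
    r=least_squares(lambda v:(proj(cam,P(v))-px).ravel(),[.5,0,0,0],x_scale=[.1,.002,.002,.05]); return r.x,np.abs(r.fun).max()
E
python3 - <<'E'
from act import *
cam=np.load("w1.npy",allow_pickle=True)[0]
px=np.array([(379,139),(449,137),(461,322),(384,322)])/2+[190,130]
print(fit_tilt(cam,px,1))
E
```

```text
(array([5.29366331e-01, 8.59235672e-04, 1.24393083e-04, 1.13831834e-02]), np.float64(2.112209041425956))
```

```bash
cat >> act.py <<'E'
def grasp(n):
    bot.set_gripper(.044)
    p,q=grasp_pose(n,.05); bot.movep(p,q)
    p,q=grasp_pose(n); f0=f(); bot.move_l(p,max_speed=.06); print("F",(f()-f0).round(1))
    bot.set_gripper(.0); s=bot.get_state(); print("gap",s["finger_gap"],"ff",s["finger_force"])
    p2=p+[0,0,.08]; bot.move_l(p2,max_speed=.08); s=bot.get_state(); print("lift gap",s["finger_gap"],s["time"])
    return s["finger_gap"]>.025
def tolevel():
    # rotate at height to level
    s=bot.get_state(); bot.movep(np.array(s["position"])+[0,0,.06],R2q(down(t[2]+np.pi)))
E
python3 - <<'E'
from act import *
print(grasp(1)); tolevel(); bot.wait(.2)
cam,im=shot("wrist","g1"); s=bot.get_state(); print(s["finger_gap"],s["position"])
cv2.imwrite("pics/g1c.png",im[230:480,120:520,::-1])
E
```

```text
F [-0.4  0.8 -1.2]
gap 0.027472291361788755 ff 58.82007658481598
lift gap 0.02756406412575842 20.125
True
0.026960913974275615 [0.51154245 0.30541419 0.18943243]
```

View pics/g1c.png

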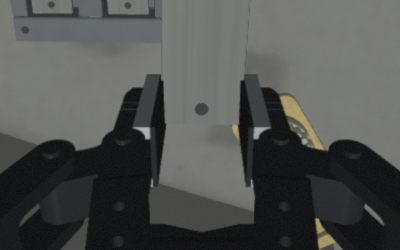

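Plate 1 is held straight between the pads, so I'll place it in the far bay (-64).

```bash
cat >> act.py <<'E'
def carry(by,off=.026,z=.10):
    p=T(c,[[off,by,z]])[0]; bot.movep(p+[0,0,.08],R2q(down(c[2]+np.pi))); bot.move_l(p,max_speed=.2); bot.wait(.2)
    print("gap",bot.get_state()["finger_gap"])
def lower(by,off=.026,fmax=2.5,zlo=.0365):
    p=T(c,[[off,by,0]])[0]; bot.move_l([*p[:2],.048],max_speed=.08); bot.wait(.2); f0=f(); z=.042
    while z>zlo:
        bot.move_l([*p[:2],z],max_speed=.02); bot.wait(.05); d=f()-f0
        if d[2]>fmax: break
        z-=.0005
    print("lower z",round(z,4),"F",d.round(1),"gap",bot.get_state()["finger_gap"])
def release():
    g=bot.get_state()["finger_gap"]; bot.set_gripper(.034); bot.wait(.1); bot.set_gripper(.044); s=bot.get_state()
    bot.move_l(np.array(s["position"])+[0,0,.08],max_speed=.1); print("t",bot.get_state()["time"])
E
python3 - <<'E'
from act import *
carry(-.064); cam,im=shot("wrist","g1b"); cv2.imwrite("pics/g1bc.png",im[100:480,120:520,::-1])
E
```

```text
gap 0.027306114450050798
```

View pics/g1bc.png

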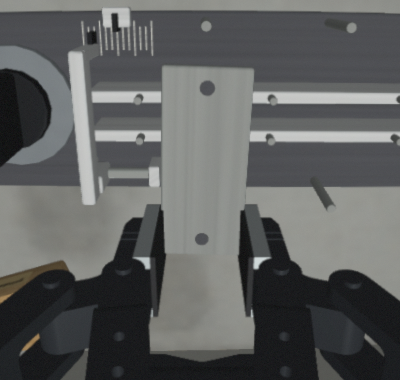

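Plate 1 is level and square, over bay −64 between its pins. Lowering it now.

```bash
python3 - <<'E'
from act import *
lower(-.064); release(); flat(1); tip(2)
cam,im=shot("wrist")
y=c[2]+np.pi; off=0.082-0.3415*.35; m=T(c,[[0,-.05,0]])[0]
a=im
off2=0.082-0.3415*.31; y2=t[2]+np.pi; m2=T(t,[[.01,0,0]])[0]
bot.movep([m2[0]-off2*np.cos(y2),m2[1]-off2*np.sin(y2),.2],R2q(down(y2))); bot.wait(.2); cam,a=shot("wrist","w2"); np.save("w2.npy",[cam],allow_pickle=True)
cs,b=shot("scene","s2")
v=np.vstack([cv2.resize(a[130:350,190:470],None,fx=1.5,fy=1.5),cv2.resize(b[180:320,280:490],(420,270))]) ; cv2.imwrite("pics/v2.png",v[...,::-1]); print(bot.get_state()["time"])
E
```

```text
lower z 0.0385 F [-0.1  0.2  5.5] gap 0.027524217119689862
t 28.8917
flat 1 z 0.025 0.025998822147147396 F [-2.3 -2.9 14.4]
tip 2 z 0.017 0.0178 F [-3.  -0.9 13.7]
45.5667
```

View pics/v2.png

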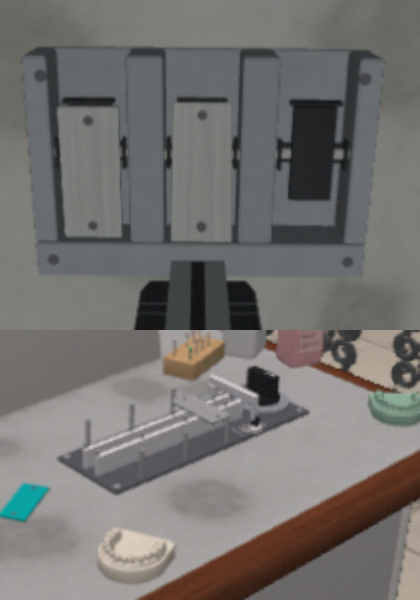

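Rocker 1 is flat and empty, plate 2 is tipped, and plate 1 lies across the rails. Next, plate 2 goes to bay 0.

```bash
python3 - <<'E'
from act import *
if not grasp(2): raise SystemExit("lost")
tolevel(); carry(0.)
cam,a=shot("wrist","g2"); cv2.imwrite("pics/g2c.png",a[100:480,120:520,::-1]); print(bot.get_state()["time"])
E
```

```text
F [-1.1  0.3 -0.6]
gap 0.027383593950441053 ff 58.80872368812561
lift gap 0.027235537002923832 49.4583
gap 0.027041843425977694
52.5
```

View pics/g2c.png

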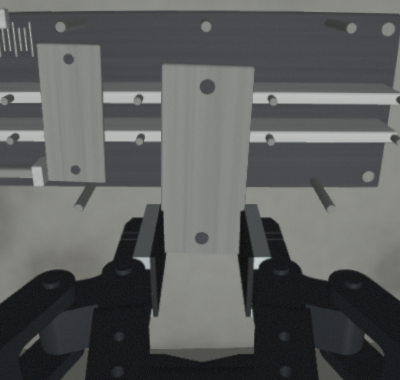

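Plate 2 is square over the middle bay, and plate 1 is lying well in its own bay.

```bash
python3 - <<'E'
from act import *
lower(0.); release(); flat(2); tip(3)
off2=0.082-0.3415*.31; y2=t[2]+np.pi; m2=T(t,[[.01,0,0]])[0]
bot.movep([m2[0]-off2*np.cos(y2),m2[1]-off2*np.sin(y2),.2],R2q(down(y2))); bot.wait(.2); cam,a=shot("wrist","w3")
cs,b=shot("scene","s3")
v=np.vstack([cv2.resize(a[130:350,190:470],None,fx=1.5,fy=1.5),cv2.resize(b[180:320,280:490],(420,270))]) ; cv2.imwrite("pics/v3.png",v[...,::-1]); print(bot.get_state()["time"])
E
```

```text
lower z 0.0385 F [-1.8  0.8  4.5] gap 0.027553122673026686
t 57.65
flat 2 z 0.025 0.025973920014570148 F [-2.7 -1.3 15.1]
tip 3 z 0.017 0.018 F [-2.4 -1.7 15.3]
73.9083
```

View pics/v3.png

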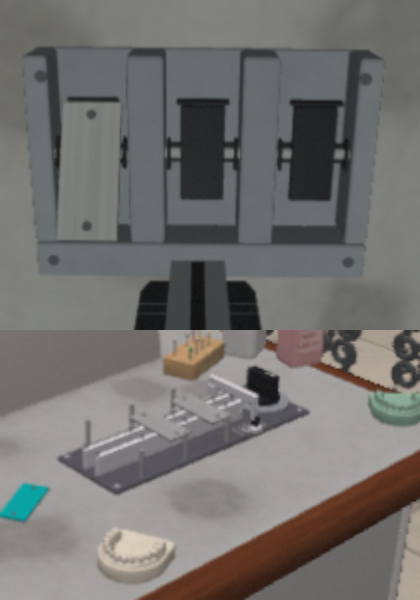

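Plate 3 is tipped but slightly skewed, its rear toward image left. I'll fit it and grasp with the correction.

```bash
cat > g3.py <<'E'
from act import *
import act
y=t[2]+np.pi
cam=bot.camera_params("wrist")  # arm has not moved since picture w3
px=np.array([(64,101),(120,102),(117,241),(57,240)])/1.5+[190,130]
v,e=fit_tilt(cam,px,3); print(v,e)
dy=v[2]+.027*np.sin(v[3]); print("dy at grip",dy)
if abs(dy)<.009 and abs(v[3])<.15:
    act.WY[3]+=dy
    act.tiltR0=act.tiltR
    if grasp(3):
        tolevel(); carry(.064)
        cam,a=shot("wrist","g3"); cv2.imwrite("pics/g3c.png",a[100:480,120:520,::-1]); print(bot.get_state()["time"])
E
python3 g3.py
```

```text
[ 4.80192268e-01  2.92957444e-04  1.86327310e-04 -9.89867913e-03] 1.0340024055000754
dy at grip -8.093266151957542e-05
F [ 0.5 -1.1  0. ]
gap 0.02757111129693489 ff 58.79897117614746
lift gap 0.02764417319172882 78.525
gap 0.02750013827529716
81.1917
```

View pics/g3c.png

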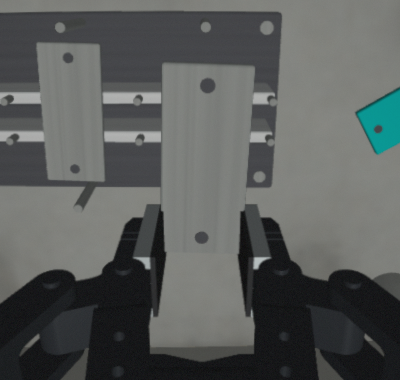

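Plate 3 is square over the third bay.

```bash
python3 - <<'E'
from act import *
lower(.064); release(); flat(3)
y=c[2]+np.pi; off=0.082-0.3415*(.16+.13-.02); m=T(c,[[-.01,-.08,0]])[0]
bot.movep([m[0]-off*np.cos(y),m[1]-off*np.sin(y),.16],R2q(down(y))); bot.wait(.2)
cam,a=shot("wrist","k0"); np.save("k0.npy",[cam],allow_pickle=True)
v=a[60:420].copy()
cv2.imwrite("pics/k0c.png",cv2.resize(v,(800,450))[...,::-1]); print(bot.get_state()["time"])
for th in ["pointer_tip","index_mark","knob_grip","plate_1"]:
    print(th,[(round(d['score'],2),np.round([d['at'][0]*640,d['at'][1]*480],1).tolist()) for d in bot.spot_in("wrist",th)])
kg=T(c,[[0,-.168,.05]]);print(proj(cam,kg))
E
```

```text
lower z 0.038 F [ 0.5 -0.1  5.6] gap 0.02711240254190147
t 86.6417
flat 3 z 0.025 0.025962215038938245 F [-3.9 -1.  14.3]
96.25
pointer_tip [(0.89, [257.6, 265.3])]
index_mark [(0.67, [278.1, 181.2])]
knob_grip [(0.94, [194.1, 259.1])]
plate_1 [(0.91, [347.2, 255.9]), (0.75, [636.5, 263.3]), (0.71, [536.2, 257.4])]
[[181.78423189 270.55846462]]
```

View pics/k0c.png

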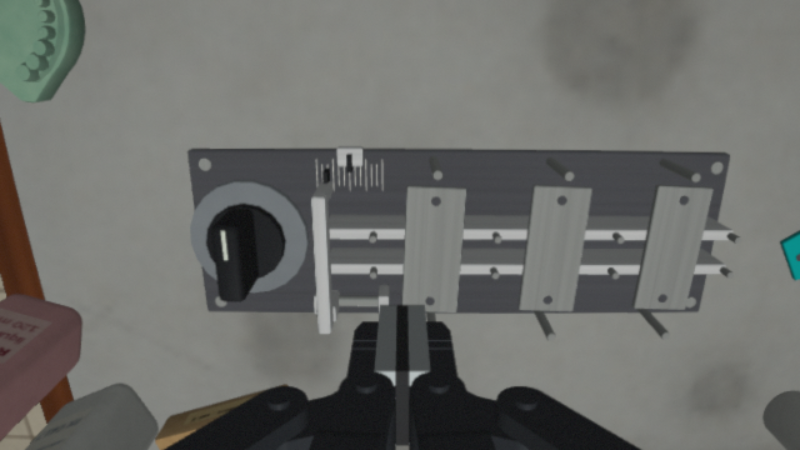

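All three plates lie across the rails, with the knob bar where predicted. The pointer is at (327,175) and the index at (349,161) in the 800×450 view. Next I'll turn the knob in steps.

```bash
cat >> act.py <<'E'
def turn(a0,a1,step=.2):
    kg=T(c,[[0,-.168,.041]])[0]
    bot.set_gripper(.045)
    q=lambda a: R2q(down(c[2]+np.pi-a))
    bot.movep(kg+[0,0,.07],q(a0)); bot.move_l(kg,max_speed=.06); f0=f(); bot.set_gripper(0); s=bot.get_state(); print("gap",s["finger_gap"])
    n=max(1,int(np.ceil(abs(a1-a0)/step))); mx=0
    for a in np.linspace(a0,a1,n+1)[1:]:
        bot.movep(kg,q(a)); mx=max(mx,np.linalg.norm(f()-f0))
    s=bot.get_state(); print("gap",s["finger_gap"],"Fmax",mx,"tq",np.round(s["wrist_torque"],2)); bot.set_gripper(.045)
    bot.move_l(kg+[0,0,.08],max_speed=.1)
def dypix(cam,pp,ip,z=.010):
    P=unproj(cam,[pp,ip],z); d=(P-[*c[:2],0])[:,:2]@np.array([[np.cos(c[2]),-np.sin(c[2])],[np.sin(c[2]),np.cos(c[2])]]); print("carrier xy",d.round(4).tolist()); return d[1,1]-d[0,1]
def lookptr(name):
    y=c[2]+np.pi; off=0.082-0.3415*(.10+.13-.01); m=T(c,[[-.045,-.115,0]])[0]
    bot.movep([m[0]-off*np.cos(y),m[1]-off*np.sin(y),.13],R2q(down(y))); bot.wait(.2); cam,a=shot("wrist",name); np.save(name+".npy",[cam],allow_pickle=True)
    u=np.int32(proj(cam,T(c,[[-.045,-.11,.01]]))[0]); print("crop org",u-[60,45]); cv2.imwrite(f"pics/{name}c.png",cv2.resize(a[u[1]-45:u[1]+45,u[0]-60:u[0]+60,::-1],None,fx=6,fy=6,interpolation=cv2.INTER_CUBIC))
    print("t",bot.get_state()["time"])
E
python3 - <<'E'
from act import *
cam=np.load("k0.npy",allow_pickle=True)[0]
dy=dypix(cam,(261.6,200),(279.2,189)); print("dy",dy,dy/.004)
turn(0,min(dy/.004,3.2)*.9); lookptr("p1")
E
```

```text
carrier xy [[-0.0355, -0.1219], [-0.0431, -0.1096]]
dy 0.012250433737687971 3.0626084344219926
gap 0.012500391298052884
gap 0.012458141459104267 Fmax 14.05656926650661 tq [ 1.33  0.91 -0.03]
crop org [272 180]
t 106.5167
```

View pics/p1c.png

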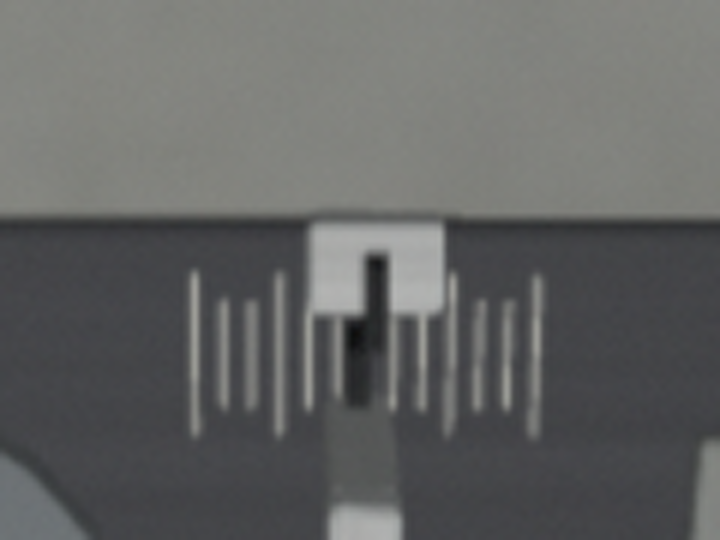

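The pointer is at column 357 and the index at 377 (tab 10 mm ≈ 135 px), so about 1.5 mm remains: another 0.36 rad.

```bash
python3 - <<'E'
from act import *
turn(2.756,2.756+.36,.12); lookptr("p2")
cs,b=shot("scene"); k,a=shot("top")
ci,im=shot("wrist")
v=cv2.imread("pics/p2c.png")[150:510,130:570]
y=t[2]+np.pi; m2=T(t,[[.01,0,0]])[0]; off2=0.082-0.3415*.31
bot.movep([m2[0]-off2*np.cos(y),m2[1]-off2*np.sin(y),.2],R2q(down(y))); bot.wait(.2); _,w=shot("wrist")
w=cv2.resize(w[150:340,190:470,::-1],(440,240)); s=cv2.resize(b[190:310,280:490,::-1],(360,240))
cv2.imwrite("pics/fin.png",np.vstack([np.hstack([v,np.zeros((360,360,3),np.uint8)]),np.hstack([w,s])])); print(bot.get_state()["time"])
E
```

```text
gap 0.012684034256685814
gap 0.012498011237579959 Fmax 12.0313266713897 tq [1.14 0.9  0.  ]
crop org [272 180]
t 114.9417
117.0833
```

View pics/fin.png

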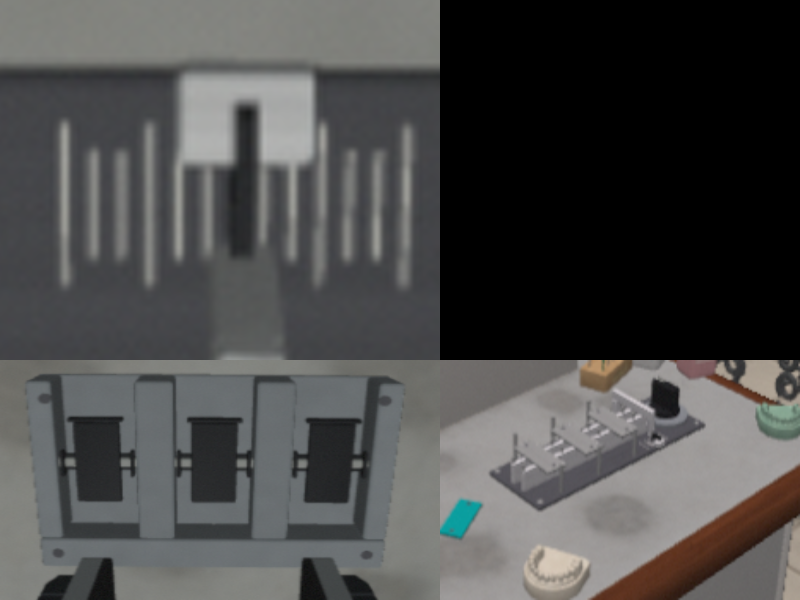

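The pointer is within about 0.4 mm of the index, the rockers look flat, and all three plates are on the rails. Handing in.

```bash
python3 -c "
from plant import bot
print(bot.job_done())"
```

```text
the job is handed in; nothing more can be done
None
```

I handed the job in at about 117 s: three plates laid across the carrier rails, one to a bay; pointer about 0.4 mm from the index tab; all rockers pressed flat; the official verdict was not shown.

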